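# Supply down, then pump the ratchet clamp onto a power module and hold it

### The job

Turn the bench supply's output knob fully anticlockwise to its end stop. Then squeeze and release the two upright trigger paddles of the ratchet clamp, again and again, until the clamp's sprung pad meets the power module and presses it against the fixed jaw with the pad pushed about half-way into its travel, never all the way, so that the module is held firmly but not crushed. Work the jaw only by the paddles, leave the other things on the desk alone, and finish while still holding the paddles squeezed: do not let go at the end.

Things in the scene. Friction and masses are not known exactly. Their poses are not given: they have to be found in the camera images.
- output_knob (a joint): Output knob of the bench supply (rad): 0 is the fully anticlockwise end stop (output off), values grow clockwise seen from above, up to 4.7. Turns with light friction (0.03 N m) and stays where it is left.
- output_knob_grip (a point): Point to grip the black knob on top of the bench supply (fixed grey box 120 x 150 mm, top 68 mm above the desk): on its vertical axis, 105 mm above the desk. A round skirt 44 mm across carries an upright bar 42 mm long, 14 mm thick, from 80 to 112 mm above the desk. The point turns with the knob: x along the bar, z up.
- clamp: Base of the ratchet squeeze clamp, fixed to the desk: dark steel plate 360 x 90 x 14 mm. Origin: centre of its underside. x runs along the clamp from the trigger end to the fixed jaw, z up; all the clamp's parts have parallel axes. A toothed push rod runs along the middle, no higher than 39 mm above the desk; its teeth are 6 mm apart.
- trigger (a point): Fixed point midway between the two trigger paddles, 95 mm above the desk, 95 mm to -x of the clamp's origin. The paddles are linked: both move equally towards it along the clamp's x. Over their outer faces they measure 66 mm released, 38 mm fully squeezed. A full squeeze and release advances the jaw by 12 mm (the first 8 to 14 mm), a small one less or nothing.
- rear_paddle: Rear trigger paddle, farther from the jaws: upright black plate 10 mm thick along the clamp's x, 44 mm wide, top 118 mm above the desk. Origin: on its mid-plane, 48 mm above the desk, 28 mm from the trigger point released, 14 mm squeezed. Its pawl drives the rod's teeth towards the fixed jaw 1 mm per mm of its travel. A spring opens both paddles when let go; the jaw then stays.
- front_paddle: Front trigger paddle, nearer the jaws: the same plate on the +x side of the trigger point. Each paddle needs about half the sum of the return spring (4 N released to 7 N squeezed), the rod's friction (3 N) and the pad's force: about 10 N with the pad half-way in.
- moving_jaw: Moving jaw on the toothed rod: upright dark steel plate 16 x 56 x 68 mm. Origin: middle of its front face (towards the module), 14 mm above the desk. Slides along the clamp's x with 3 N of friction: with the paddles let go, a pressed pad pushes it back until 2 to 3 N is left, so pressure lasts only while the paddles are held squeezed.
- pad: Sprung pad in front of the moving jaw: black rubber-faced plate 8 x 46 x 46 mm on four pins. Origin: centre of its front face, 55 mm above the desk, 28 mm ahead (+x) of the moving jaw's origin when not pressed; pressed, it goes back towards the jaw by up to 18 mm, where it bottoms. Spring 1.2 N per mm: half-way (9 mm) is about 11 N.
- module: The work, loose on the clamp's plate before the fixed jaw, about 0.25 kg: black power module on a finned aluminium heat sink, 46 mm along the clamp's x, 54 mm wide, 58 mm tall. Origin: centre of its underside, 14 mm above the desk; the face that the pad meets is 23 mm to -x. It slides up to 3 mm before it rests on the fixed jaw. The pad starts 20 to 37 mm from it.
- fixed_jaw: Fixed jaw of the clamp: upright dark steel plate 56 mm wide, 72 mm tall, faced with rubber. Origin: at the foot of the face towards the module, 140 mm towards +x of the clamp's origin and 14 mm above the desk.
- multimeter_mid (a point): Centre of the multimeter, black box 85 x 170 x 38 mm lying on the desk: bystander.
- spool_mid (a point): Centre of the grey solder spool, 60 mm across, 40 mm tall, standing on the desk: bystander.
- screwdriver_grip (a point): Handle of the black screwdriver, 200 mm long, lying on the desk: bystander.
- mug_mid (a point): Centre of the white mug, 80 mm across, 90 mm tall: bystander.
Things that resemble listed ones, but are neither listed nor needed, are in the scene too. What is shaped like the module but brown or green is not meant. Leave any orange or red look-alike of the part that bears output_knob alone.

How it is judged:
On the way, in this order (a step that is already met when the one before it is completed fails the run):
1. the supply's knob is at its anticlockwise end stop (value of joint output_knob below 0.08 rad), for 0.2 s.
2. the clamp's pad presses on the module while the paddles are squeezed (contact force between pad and module above 4 N and contact force between the fingers and rear_paddle above 1 N and contact force between the fingers and front_paddle above 1 N), for 0.1 s.
At the end, for the whole second after the job is handed in: The knob is within 0.1 rad of its anticlockwise stop; the pad presses the module with 5 to 18 N (pad pushed in 4 to 15 of its 18 mm); the module stands upright and still and bears on the fixed jaw with over 4 N; the gripper is still squeezing both paddles (over 1 N on each) (value of joint output_knob below 0.1 rad and contact force between pad and module between 5 and 18 N and contact force between module and fixed_jaw above 4 N and linear speed of module below 0.02 m/s and angle between module's own z axis and vertical below 0.1 rad and contact force between the fingers and rear_paddle above 1 N and contact force between the fingers and front_paddle above 1 N); the arm keeps its last pose, push and grip.
It fails at once if the module is crushed (over 21 N, the pad all the way in) (contact force between pad and module above 21 N).
It fails at once if the robot pushes the moving jaw, the pad or the module itself (contact force between any of the fingers, the arm and moving_jaw above 2 N or contact force between any of the fingers, the arm and module above 2 N).
It fails at once if a bystander is moved by more than 30 mm (distance of any of multimeter_mid, spool_mid, screwdriver_grip, mug_mid from where it was at the start of the episode above 0.03 m).
It also fails if it takes over 72 s, if anything falls off the work surface, if the arm or the gripper's body presses on something with over 40 N, if the wrist force passes 120 N, or if a joint passes its speed limit or range.

### The arm

A 6-joint arm with a two-finger parallel gripper is mounted at the origin on the work surface. World frame = base frame: x ahead of the robot, y to its left, z up, the work surface at z = 0. Lengths are in m, angles in rad, forces in N, time in s.
With the tool pointing down it reaches from about 0.25 to 0.725 m from the base axis. Payload 4 kg.
Tool frame: the origin (TCP) lies on the centre line of the jaws, within the pads' length; the fingertips stand ahead of it and the grasp point (between the pads) lies 11 mm behind it (bot.tip_extent is the z of the fingertips in the tool frame, in m); z points along the fingers, y is the direction in which the jaws open and shut (so a half turn about z gives the same grasp; the last joint's range is limited). The gripper opens to 85 mm and grips with 20 to 120 N. Pads are 22 mm wide; open, the fingers measure 114 mm over their backs; the gripper's body (76 mm by 85 mm) begins 54 mm behind the grasp point. The pads swing forward as they close: fully open they stand 13 mm farther back than shut.
Start: joints at [0, 0.241, 0.005, 1.335, 0, 1.571], TCP at [0.5, -0, 0.239] pointing down, gripper open.
Joint ranges: [-2.72, 2.72], [-1.05, 1.87], [-1.09, 1.28], [-1.99, 2.15], [-1.42, 1.44], [-3.14, 3.14]. Speed limits (rad/s): [2.79, 2.79, 3.14, 3.14, 3.14, 3.14].

### API

Orientations are given as a unit quaternion [x, y, z, w].
In Python, from workcell import bot gives the robot as it stands.
- The arm moves only by the shell command python3 -m jog 'ROWS'. ROWS is JSON, a list that holds one entry, the list of rows, each a list of 7 numbers: the shift along the world's x, y, z in m, then the turn, a rotation vector about the world's x, y, z in degrees, then the closure in counts, from 0 (fully open) to 255 (shut). In form: [[[tx, ty, tz, ax, ay, az, fingers], ...]]. A call has 1 to 10 rows; each row is the pose to reach, as a shift and turn from the pose commanded when the call began; what a row does not reach only later rows make up. A row lasts 1/12 s, in which the tool goes at most 41.7 mm and 7.16 degrees, less where a joint would pass 70% of its speed; a pose out of reach is approached as far as the arm can. A call with a gripper value outside its range is refused whole. The fingers move at their own pace and stop on an object; the grip force is fixed at half the most. Time passes only in rows, so rows that repeat a pose let the fingers close. It gives the time, the measured TCP pose, the force and the opening at its end, in the units of the state.
- bot.get_obs(): the state, without advancing time (a new reading comes with each control period).
- bot.camera(name): name is "scene" or "side" or "wrist"; returns the picture (384x512x3 uint8, blue, green, red); there is no depth.
- bot.camera_model(name): a dict with "K" (3x3 intrinsics, pixels), "T" (4x4, takes a point from camera to world coordinates). Camera axes: x right, y down, z forward; pixel columns grow to the right and rows downward; lengths in m; the calibration is good to about 2 mm. The wrist camera is an equidistant fisheye: a pixel r from the principal point sees the ray r / f radians off the axis. A picture is of the moment at which its call begins: read the wrist's pose just before it. camera_model takes no time and is no camera call; for the wrist camera it gives the pose at the moment of the call.
- bot.job_done(): hands the job in, once; it reports no verdict.
The state is a dict: "clock": time; "joint_pos": joint angles; "joint_vel": joint speeds; "tau": joint torques, N m; "eef_pos": TCP position; "tool_rot": TCP orientation; "ft_force": force on the tool from outside, world axes, zero at the start; "ft_torque": the same for the moment, N m; "grip_width": finger opening in m.
Only numpy, scipy, OpenCV 4.12 (cv2) and the standard library are available. Lean on these libraries where they do the work, as an engineer would, in place of code of your own. Each camera call takes 0.05 s, during which the arm holds its last target. There are 200 camera calls.

## Working session

There is one attempt and no reset: what is moved stays moved. The work goes in short steps, Python scripts to look and compute and a shell command to move; the robot and the scene stay as the last step left them, time stands still between calls to the robot, and variables do not carry over. Pictures are saved under pics/ and viewed, about 8 in all and at most 12, crops included, and the job is handed in when it is done.

```bash
ls; mkdir -p pics; python3 - <<'E'
from workcell import bot
import cv2,numpy as np
for n in("scene","side"):
    cv2.imwrite(f"pics/{n}0.png",bot.camera(n)); m=bot.camera_model(n); print(n,np.round(m["K"],1).tolist(),np.round(m["T"],4).tolist())
print(bot.tip_extent,bot.get_obs())
E
```

```text
pics
scene [[346.4, 0.0, 258.2], [0.0, 346.4, 189.8], [0.0, 0.0, 1.0]] [[-0.5544, 0.5908, -0.5863, 1.1481], [0.8322, 0.383, -0.4009, 0.4043], [-0.0123, -0.7101, -0.704, 0.841], [0.0, 0.0, 0.0, 1.0]]
side [[401.7, 0.0, 257.7], [0.0, 401.7, 201.1], [0.0, 0.0, 1.0]] [[0.8518, -0.2937, 0.4337, -0.0292], [-0.5237, -0.4606, 0.7166, -0.969], [-0.0107, -0.8376, -0.5462, 0.7913], [0.0, 0.0, 0.0, 1.0]]
0.008 {'clock': 0.1, 'joint_pos': array([-1.84481787e-05,  2.41373277e-01,  3.87491500e-03,  1.33521543e+00,
       -9.13442956e-06,  1.57077372e+00]), 'joint_vel': array([-1.09061984e-03, -6.26818440e-06,  4.53303818e-03, -5.07995970e-04,
       -2.53089543e-04, -9.83850090e-04]), 'tau': array([-3.57412864e-04, -3.73140085e+01,  2.53010201e+01,  1.07858295e-02,
        2.43542411e-05, -2.54672034e-05]), 'eef_pos': array([ 4.99450797e-01, -1.19131815e-05,  2.38490268e-01]), 'tool_rot': array([ 7.07104982e-01,  7.07107931e-01, -6.81140340e-04, -6.74709161e-04]), 'ft_force': array([-0.18525229, -0.74756957, -0.32524369]), 'ft_torque': array([-0.01623732,  0.01723081,  0.0006164 ]), 'grip_width': 0.08544621007828271}
```

View pics/scene0.png

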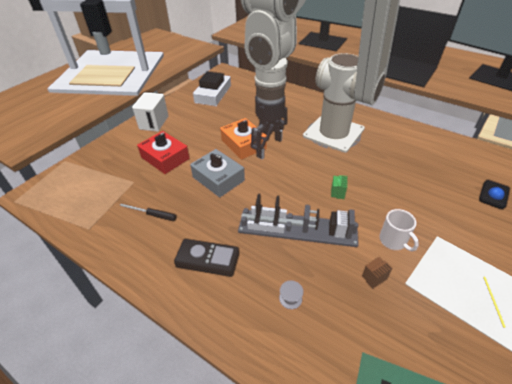

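View pics/side0.png

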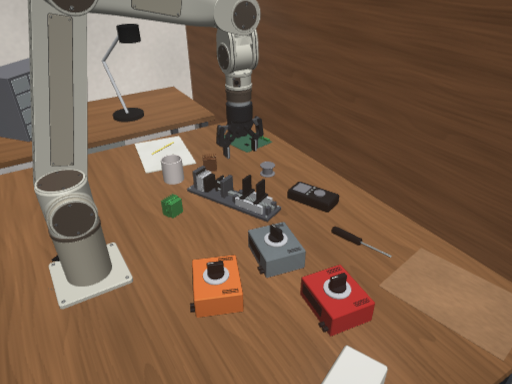

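The scene view shows the grey supply's knob at (215,160), and the clamp's paddles at about (258,210) and (277,208) with the fixed jaw at right (350,222). In the side view the knob is at (276,233), the paddles at (247,187) and (261,190). I'll zoom in on both.

```bash
python3 - <<'E'
import cv2,numpy as np
s=cv2.imread("pics/scene0.png");d=cv2.imread("pics/side0.png")
def z(i,x,y,w,h,k): return cv2.resize(i[y:y+h,x:x+w],None,fx=k,fy=k,interpolation=cv2.INTER_CUBIC)
a=z(s,185,140,200,110,4); b=z(d,180,160,133,123,3)  # 800x440 / 399x369
b=z(d,180,160,130,115,6)
cv2.imwrite("pics/c1.png",a); cv2.imwrite("pics/c2.png",cv2.resize(b,(780,690))[:600]); 
E
```

```text
(no output)
```

View pics/c1.png

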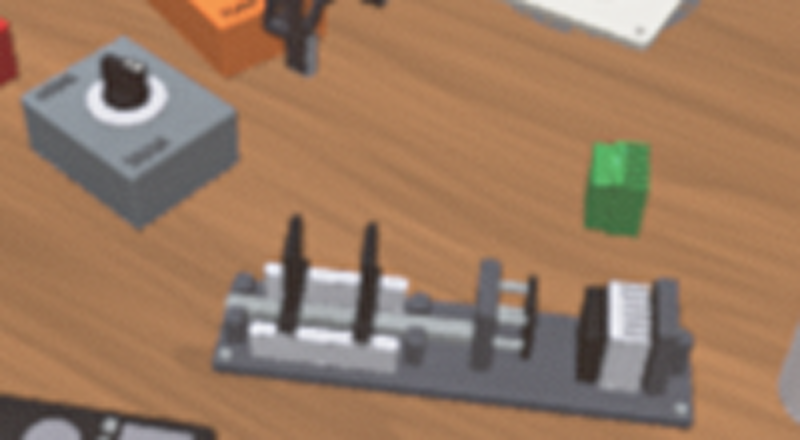

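View pics/c2.png

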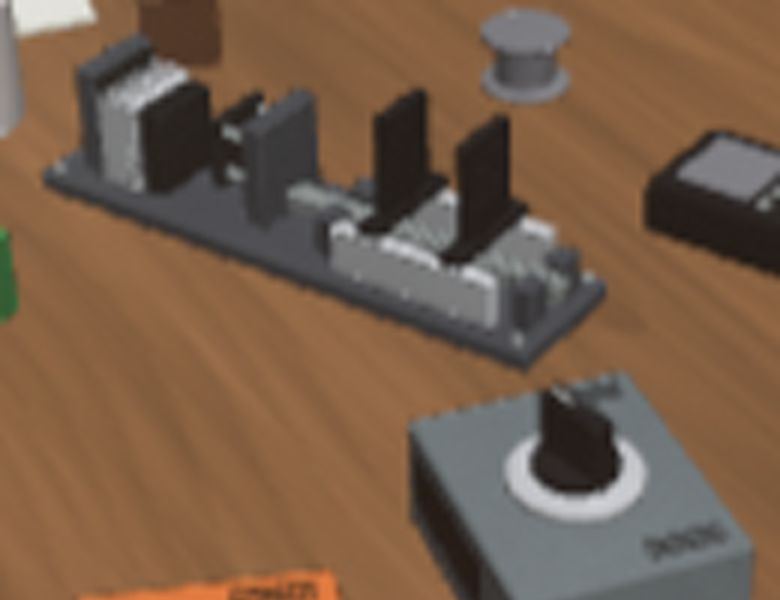

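c1 shows knob ring centre (127,97), paddle tops (296,216),(372,224), plate corners (215,368),(690,424). c2 shows ring centre (575,477), bar ridge (553,395)–(603,428), paddle top edges (460,146)–(508,118) and (376,115)–(425,92), plate corners (527,367),(605,290),(45,180).

```bash
cat > h.py <<'E'
from workcell import bot
import numpy as np, cv2
def ray(n,p,m=None):
    m=m or bot.camera_model(n); K,T=np.array(m["K"]),np.array(m["T"])
    v=np.array([(p[0]-K[0,2])/K[0,0],(p[1]-K[1,2])/K[1,1],1.])
    if n=="wrist":
        r=np.hypot(v[0],v[1]); v=np.array([v[0]/r*np.sin(r),v[1]/r*np.sin(r),np.cos(r)]) if r>1e-9 else np.array([0,0,1.])
    return T[:3,3],T[:3,:3]@v
def plane(n,p,z,m=None):
    o,d=ray(n,p,m); return o+d*(z-o[2])/d[2]
E
python3 - <<'E'
from h import *
c1=lambda x,y:(185+x/4-.4,140+y/4-.4); c2=lambda x,y:(180+x/6-.4,160+y/6-.4)
def P(name,n,p,z): print(name,n,np.round(plane(n,p,z)[:2],4))
P("ring","scene",c1(127,97),.070);P("ring","side",c2(575,477),.070)
P("ridgeA","side",c2(553,395),.112);P("ridgeB","side",c2(603,428),.112)
P("ridgeA?","scene",c1(107,58),.112);P("ridgeB?","scene",c1(147,70),.112)
for q in((122,38),(237,115),(140,175),(25,100)):P("box","scene",c1(*q),.068)
P("boxside","side",c2(412,425),.068);P("boxside","side",c2(622,375),.068);P("boxside","side",c2(750,548),.068)
P("rear","scene",c1(296,216),.118);P("front","scene",c1(372,224),.118)
for q in((460,146),(508,118)):P("rear","side",c2(*q),.118)
for q in((376,115),(425,92)):P("front","side",c2(*q),.118)
for q in((215,368),(690,424)):P("plate","scene",c1(*q),.007)
for q in((527,360),(605,283),(45,176)):P("plate","side",c2(*q),.014)
P("jawtop","side",c2(240,127),.082);P("jawtop","side",c2(307,92),.082)
P("modtop","side",c2(145,95),.072);P("modtop","side",c2(208,85),.072)
E
```

```text
ring scene [ 0.479  -0.2252]
ring side [ 0.4819 -0.2201]
ridgeA side [ 0.4777 -0.2067]
ridgeB side [ 0.4832 -0.2405]
ridgeA? scene [ 0.4852 -0.2364]
ridgeB? scene [ 0.4795 -0.1984]
box scene [ 0.4155 -0.2818]
box scene [ 0.445  -0.1338]
box scene [ 0.5477 -0.1572]
box scene [ 0.528 -0.298]
boxside side [ 0.4381 -0.1407]
boxside side [ 0.5495 -0.1618]
boxside side [ 0.5224 -0.3046]
rear scene [0.5586 0.0023]
front scene [0.5353 0.0533]
rear side [0.5555 0.0048]
rear side [0.594  0.0164]
front side [0.5337 0.0591]
front side [0.5701 0.0668]
plate scene [ 0.6373 -0.021 ]
plate scene [0.4892 0.3012]
plate side [ 0.5565 -0.062 ]
plate side [ 0.6356 -0.0222]
plate side [0.4095 0.2631]
jawtop side [0.4897 0.1448]
jawtop side [0.5426 0.1604]
modtop side [0.4659 0.2263]
modtop side [0.5038 0.2167]
```

```bash
python3 -m jog '[[[0,-0.1,0,0,0,4,0],[-0.019,-0.222,-0.05,0,0,9,0],[-0.019,-0.222,-0.05,0,0,9,0],[-0.019,-0.222,-0.05,0,0,9,0],[-0.019,-0.222,-0.05,0,0,9,0],[-0.019,-0.222,-0.05,0,0,9,0],[-0.019,-0.222,-0.05,0,0,9,0],[-0.019,-0.222,-0.05,0,0,9,0],[-0.019,-0.222,-0.05,0,0,9,0],[-0.019,-0.222,-0.05,0,0,9,0]]]'
python3 - <<'E'
from h import *
m=bot.camera_model("wrist"); i=bot.camera("wrist"); cv2.imwrite("pics/w1.png",i)
print(np.round(m["K"],1).tolist(),np.round(m["T"],4).tolist()); np.save("w1.npy",np.array([np.vstack([m["K"],[0,0,0]]),np.array(m["T"])[:,:3]]) )
np.savez("w1.npz",K=m["K"],T=m["T"])
E
```

```text
clock: 0.93
eef_pos: [0.4813, -0.2209, 0.1896]
tool_rot: [0.649, 0.761, 0.0, 0.0]
ft_force: [0.1, 0.5, 0.7]
grip_width: 0.0853
[[297.3, 0.0, 252.6], [0.0, 297.3, 185.4], [0.0, 0.0, 1.0]] [[0.9875, 0.1507, 0.0459, 0.4712], [0.1576, -0.9477, -0.2776, -0.1508], [0.0016, 0.2814, -0.9596, 0.324], [0.0, 0.0, 0.0, 1.0]]
```

View pics/w1.png

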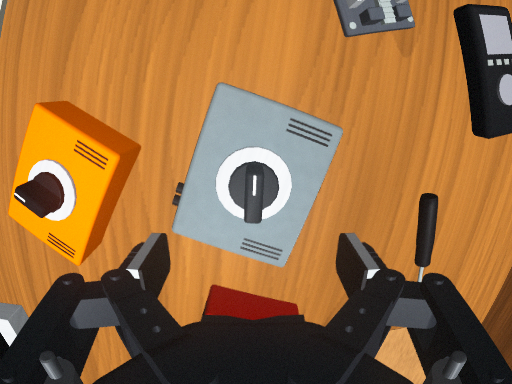

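The wrist view shows the grey supply with the white ring centred at (253,183), and the bar running from (255,164) to (253,221), perpendicular to the jaws.

```bash
python3 - <<'E'
from h import *
d=np.load("w1.npz"); m={"K":d["K"],"T":d["T"]}
print(plane("wrist",(253.5,183),.07,m),plane("wrist",(255,165),.112,m),plane("wrist",(253,221),.08,m),plane("wrist",(253,210),.112,m))
E
```

```text
[ 0.48375058 -0.22189492  0.07      ] [ 0.48058705 -0.19647945  0.112     ] [ 0.48839107 -0.25389649  0.08      ] [ 0.48468611 -0.23134327  0.112     ]
```

```bash
python3 -m jog '[[[0.002,0,-0.04,0,0,0,0],[0.002,0,-0.075,0,0,0,0],[0.002,0,-0.093,0,0,0,100],[0.002,0,-0.093,0,0,0,255],[0.002,0,-0.093,0,0,0,255],[0.002,0,-0.093,0,0,0,255],[0.002,0,-0.093,0,0,0,255],[0.002,0,-0.093,0,0,0,255],[0.002,0,-0.093,0,0,0,255],[0.002,0,-0.093,0,0,0,255]]]'
python3 -m jog '[[[0,0,0,0,0,7,255],[0,0,0,0,0,14,255],[0,0,0,0,0,21,255],[0,0,0,0,0,28,255],[0,0,0,0,0,35,255],[0,0,0,0,0,42,255]]]'
python3 -c "
from workcell import bot;import numpy as np
o=bot.get_obs();print(o['ft_torque'],o['tau'][5],np.degrees(o['joint_pos'][5]))"
```

```text
clock: 1.82
eef_pos: [0.4825, -0.223, 0.0987]
tool_rot: [0.65, 0.76, -0.001, 0.001]
ft_force: [-5.1, -0.8, 7.1]
grip_width: 0.013
clock: 2.32
eef_pos: [0.4831, -0.2227, 0.0987]
tool_rot: [0.331, 0.944, -0.001, 0.001]
ft_force: [-3.1, 2.0, 6.3]
grip_width: 0.0127
[ 0.10986042  0.77986692 -0.01945607] 1.1640948057174683 13.973714828711444
```

```bash
cat > s.py <<'E'
from workcell import bot;import numpy as np
o=bot.get_obs();q=o['tool_rot'];print('yaw',np.degrees(2*np.arctan2(q[1],q[0])),'Tz',o['ft_torque'],'q6',np.degrees(o['joint_pos'][5]),'tau6',o['tau'][5])
E
for k in 1 2 ; do python3 -m jog '[[[0,0,0,0,0,7,255],[0,0,0,0,0,14,255],[0,0,0,0,0,21,255],[0,0,0,0,0,28,255],[0,0,0,0,0,35,255],[0,0,0,0,0,42,255]]]'; python3 s.py; done
```

```text
clock: 2.82
eef_pos: [0.4849, -0.2226, 0.0992]
tool_rot: [-0.026, 1.0, -0.0, 0.003]
ft_force: [-0.4, 3.4, 5.9]
grip_width: 0.0129
yaw 182.93899820607578 Tz [ 0.58072471 -0.10348055 -3.53743801] q6 -27.657270814824578 tau6 -2.1317535638809204
clock: 3.32
eef_pos: [0.4849, -0.2227, 0.1]
tool_rot: [-0.346, 0.938, 0.003, 0.007]
ft_force: [7.1, 20.3, 10.4]
grip_width: 0.0137
yaw 220.44208677701667 Tz [  4.15554432  -1.35690913 -30.21319669] q6 -65.56075411550819 tau6 -28.000012636184692
```

```bash
python3 -m jog '[[[0,0,0,0,0,-2,200],[0,0,0,0,0,-2,100],[0,0,0,0,0,-2,0],[0,0,0,0,0,-2,0],[0,0,0,0,0,-2,0],[0,0,0.03,0,0,-2,0],[0,0,0.06,0,0,-2,0],[0,0,0.09,0,0,-2,0],[0,0,0.09,0,0,-2,0]]]'; python3 s.py
python3 - <<'E'
from h import *
m=bot.camera_model("wrist"); i=bot.camera("wrist"); cv2.imwrite("pics/w2.png",i[60:300,100:420])
np.savez("w2.npz",K=m["K"],T=m["T"])
E
```

```text
clock: 4.07
eef_pos: [0.4878, -0.2233, 0.194]
tool_rot: [-0.367, 0.93, -0.005, 0.005]
ft_force: [1.6, -1.8, 0.4]
grip_width: 0.0854
yaw 223.07876731985908 Tz [-0.04113412 -0.0183583  -0.00497303] q6 -67.69066832014323 tau6 0.0005874589442100842
```

View pics/w2.png

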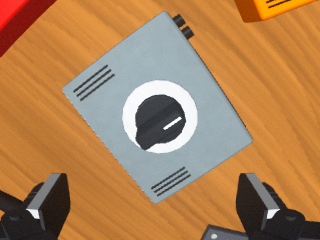

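The knob bar now runs from (238,208) to (283,178) in full-image pixels, so it stopped before the tool did and the jaws slipped round it. I'll compute its world direction.

```bash
python3 - <<'E'
from h import *
d=np.load("w2.npz"); m={"K":d["K"],"T":d["T"]}
a,b=plane("wrist",(240,203),.112,m),plane("wrist",(283,178),.112,m)
print(a,b,np.degrees(np.arctan2(*(b-a)[1::-1])))
i=cv2.imread("pics/w2.png"); hsv=cv2.cvtColor(i,cv2.COLOR_BGR2HSV)
c=i[112:135,155:190].min(2); ys,xs=np.where(c>170); print(list(zip(xs+255,ys+172))[:40])
if len(xs):
    p,q=(xs.argmin(),xs.argmax()); A=plane("wrist",(xs[p]+255,ys[p]+172),.112,m);B=plane("wrist",(xs[q]+255,ys[q]+172),.112,m);print(A,B,np.degrees(np.arctan2(*(B-A)[1::-1])))
E
```

```text
[ 0.501481   -0.22714897  0.112     ] [ 0.46440762 -0.21704332  0.112     ] 164.75247210679282
[(np.int64(285), np.int64(172)), (np.int64(286), np.int64(172)), (np.int64(287), np.int64(172)), (np.int64(288), np.int64(172)), (np.int64(289), np.int64(172)), (np.int64(285), np.int64(173)), (np.int64(286), np.int64(173)), (np.int64(287), np.int64(173)), (np.int64(288), np.int64(173)), (np.int64(289), np.int64(173)), (np.int64(285), np.int64(174)), (np.int64(286), np.int64(174)), (np.int64(287), np.int64(174)), (np.int64(288), np.int64(174)), (np.int64(289), np.int64(174)), (np.int64(285), np.int64(175)), (np.int64(286), np.int64(175)), (np.int64(287), np.int64(175)), (np.int64(288), np.int64(175)), (np.int64(289), np.int64(175)), (np.int64(285), np.int64(176)), (np.int64(286), np.int64(176)), (np.int64(287), np.int64(176)), (np.int64(288), np.int64(176)), (np.int64(289), np.int64(176)), (np.int64(278), np.int64(177)), (np.int64(279), np.int64(177)), (np.int64(280), np.int64(177)), (np.int64(286), np.int64(177)), (np.int64(287), np.int64(177)), (np.int64(288), np.int64(177)), (np.int64(289), np.int64(177)), (np.int64(277), np.int64(178)), (np.int64(278), np.int64(178)), (np.int64(279), np.int64(178)), (np.int64(280), np.int64(178)), (np.int64(281), np.int64(178)), (np.int64(286), np.int64(178)), (np.int64(287), np.int64(178)), (np.int64(288), np.int64(178))]
[ 0.48048178 -0.22259423  0.112     ] [ 0.45796391 -0.2170306   0.112     ] 166.12153149006554
```

```bash
python3 -m jog '[[[0,0,0,0,0,-7,0],[0,0,0,0,0,-14,0],[0,0,0,0,0,-21,0],[0,0,0,0,0,-28,0],[0,0,0,0,0,-35,0],[0,0,0,0,0,-42,0],[0,0,0,0,0,-49,0],[0,0,-0.04,0,0,-56,0],[0,0,-0.075,0,0,-58,0],[0,0,-0.09,0,0,-58,0]]]'; python3 s.py
python3 -m jog '[[[0,0,-0.003,0,0,0,100],[0,0,-0.003,0,0,0,255],[0,0,-0.003,0,0,0,255],[0,0,-0.003,0,0,0,255],[0,0,-0.003,0,0,0,255],[0,0,-0.003,0,0,0,255],[0,0,-0.003,0,0,0,255]]]'; python3 s.py
python3 -m jog '[[[0,0,0,0,0,2,255],[0,0,0,0,0,4,255],[0,0,0,0,0,4,255]]]'; python3 s.py
```

```text
clock: 4.95
eef_pos: [0.4808, -0.2202, 0.0918]
tool_rot: [0.131, 0.991, 0.001, -0.003]
ft_force: [-0.8, 0.2, -0.5]
grip_width: 0.0856
yaw 164.9880028134836 Tz [0.03082885 0.0985497  0.00216419] q6 -9.610597679696602 tau6 0.2695966511964798
clock: 5.53
eef_pos: [0.484, -0.2226, 0.0949]
tool_rot: [0.131, 0.991, -0.001, 0.001]
ft_force: [-1.2, 0.2, 5.4]
grip_width: 0.0126
yaw 164.99618297158787 Tz [0.01745857 0.14774367 0.04817375] q6 -9.68676239083377 tau6 0.0120504543883726
clock: 5.78
eef_pos: [0.484, -0.2224, 0.0949]
tool_rot: [0.096, 0.995, -0.0, 0.002]
ft_force: [-0.3, 0.9, 4.9]
grip_width: 0.0131
yaw 169.00112044662868 Tz [ 0.14550976  0.12433242 -0.29893882] q6 -13.69262461732179 tau6 -0.5620929412543774
```

```bash
python3 -m jog '[[[0,0,0,0,0,3,255],[0,0,0,0,0,3,255]]]'; python3 s.py
python3 -m jog '[[[0,0,0,0,0,-4,255],[0,0,0,0,0,-4,255]]]'; python3 s.py
```

```text
clock: 5.95
eef_pos: [0.4843, -0.2225, 0.095]
tool_rot: [0.071, 0.997, -0.0, 0.002]
ft_force: [0.5, 0.8, 5.6]
grip_width: 0.0132
yaw 171.84781459872758 Tz [ 0.29635321 -0.05645132 -1.44374615] q6 -16.55397078540477 tau6 -1.803470179438591
clock: 6.12
eef_pos: [0.4843, -0.2225, 0.0949]
tool_rot: [0.106, 0.994, -0.0, 0.002]
ft_force: [0.6, 0.2, 6.1]
grip_width: 0.0131
yaw 167.87289496339028 Tz [ 0.02970445  0.00247084 -0.05393793] q6 -12.567018130599973 tau6 0.39915955625474453
```

```bash
python3 -m jog '[[[0,0,0,0,0,1,200],[0,0,0,0,0,1,100],[0,0,0,0,0,1,0],[0,0,0,0,0,1,0],[0,0,0,0,0,1,0],[0,0,0.04,0,0,1,0],[0,0,0.08,0,0,5,0],[0.03,0.03,0.095,0,0,12,0],[0.04,0.06,0.095,0,0,19,0],[0.05,0.09,0.095,0,0,25,0]]]'
python3 -m jog '[[[0.01,0.04,0,0,0,5,0],[0.02,0.08,0,0,0,10,0],[0.025,0.12,0,0,0,10.5,0],[0.028,0.16,0,0,0,10.5,0],[0.028,0.17,0,0,0,10.5,0],[0.028,0.17,0,0,0,10.5,0],[0.028,0.17,0,0,0,10.5,0]]]'
python3 s.py
python3 - <<'E'
from h import *
m=bot.camera_model("wrist"); i=bot.camera("wrist"); cv2.imwrite("pics/w3.png",i)
np.savez("w3.npz",K=m["K"],T=m["T"]); print(np.round(m["T"],3))
E
```

```text
clock: 6.95
eef_pos: [0.5352, -0.1316, 0.1903]
tool_rot: [-0.115, 0.993, -0.001, 0.002]
ft_force: [-0.1, -0.1, 0.7]
grip_width: 0.0854
clock: 7.53
eef_pos: [0.5608, 0.0384, 0.188]
tool_rot: [-0.204, 0.979, -0.0, -0.0]
ft_force: [-0.5, -0.2, 0.0]
grip_width: 0.0855
yaw 203.59969309192243 Tz [-0.02714929  0.00034095 -0.03636136] q6 -19.66509235783513 tau6 0.017274162964895368
[[-0.4    0.879  0.259  0.496]
 [ 0.917  0.384  0.113  0.009]
 [-0.     0.282 -0.959  0.322]
 [ 0.     0.     0.     1.   ]]
```

View pics/w3.png

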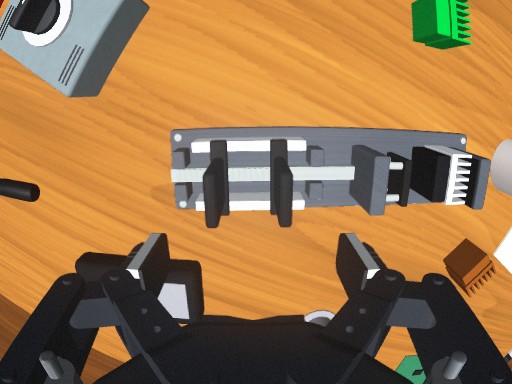

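The wrist view shows both paddles between the open jaws: the lower top-corners of the rear one are at (206–218,226) and of the front one at (279–291,226). The plate corners are near (172,131), (466,134) and (178,209). The pad's top front edge is at about (408,155–205) and the module's face top at about (412–447,150–200).

```bash
python3 - <<'E'
from h import *
d=np.load("w3.npz"); m={"K":d["K"],"T":d["T"]}
W=lambda p,z:plane("wrist",p,z,m)
r=W((212,226),.118);f=W((285,226),.118)
ang=np.arctan2(*(f-r)[1::-1]); print("r",r,"f",f,"dist",np.linalg.norm(f-r),np.degrees(ang))
s1,s2=W((178,136),.014),W((462,141),.014); print("screws",s1,s2,np.degrees(np.arctan2(*(s2-s1)[1::-1])),np.linalg.norm(s2-s1))
s3=W((183,204),.014);print("s3",s3)
a=np.radians(114);u=np.array([np.cos(a),np.sin(a)]);v=np.array([-u[1],u[0]]) # v to left
for n,x in(("r",r),("f",f),("s1",s1),("s3",s3)):print(n,x[:2]@u,x[:2]@v)
e=bot.get_obs()["eef_pos"];print("tcp",e[:2]@u,e[:2]@v)
E
python3 - <<'E'
import cv2
i=cv2.imread("pics/w3.png");cv2.imwrite("pics/w3c.png",cv2.resize(i[120:240,340:500],None,fx=5,fy=5,interpolation=cv2.INTER_CUBIC))
E
```

```text
r [0.59314925 0.0177931  0.118     ] f [0.57100998 0.06832762 0.118     ] dist 0.055171416519442115 113.65831947927181
screws [ 0.56113382 -0.04911605  0.014     ] [0.42184925 0.26210618 0.014     ] 114.1104519951758 0.34096842748103673
s3 [ 0.63083965 -0.01765314  0.014     ]
r -0.22500072858858505 -0.5491059070177614
f -0.16983029308951836 -0.5494349170557413
s1 -0.2731034301380365 -0.4926439574443955
s3 -0.2727125484260157 -0.5691205154464585
tcp -0.1939513457800336 -0.5275129762675786
```

View pics/w3c.png

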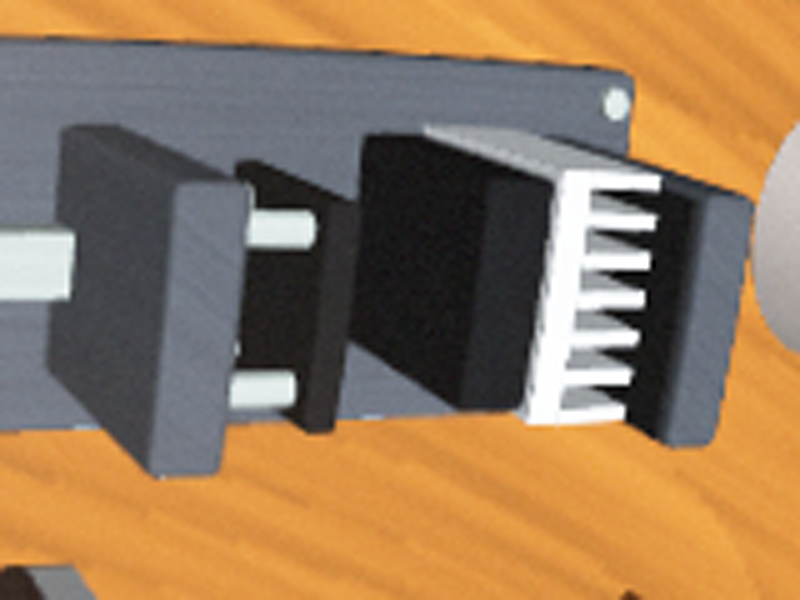

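The crop shows, in full-image pixels, the jaw's top front edge at about (389,156)–(384,214), the pad's top front edge at (411,160)–(406,206) and the module's face top edge at (437,156)–(432,201).

```bash
python3 -m jog '[[[0.002,-0.003,-0.03,0,0,0.4,0],[0.002,-0.003,-0.06,0,0,0.4,0],[0.002,-0.003,-0.09,0,0,0.4,0],[0.002,-0.003,-0.104,0,0,0.4,0],[0.002,-0.003,-0.104,0,0,0.4,20],[0.002,-0.003,-0.104,0,0,0.4,40],[0.002,-0.003,-0.104,0,0,0.4,40],[0.002,-0.003,-0.104,0,0,0.4,40]]]'; python3 s.py
cat >> h.py <<'E'
a=np.radians(114);u=np.array([np.cos(a),np.sin(a)])
def U(p,z,m): return plane("wrist",p,z,m)[:2]@u
E
python3 - <<'E'
from h import *
d=np.load("w3.npz"); m={"K":d["K"],"T":d["T"]}
c=lambda x,y:(340+x/5-.4,120+y/5-.4)
for n,z,A,B in(("jaw",.082,(248,185),(220,472)),("pad",.078,(355,205),(333,430)),("mod",.072,(487,185),(462,408)),("fixjawback",.086,(753,200),(715,443))):
    print(n,U(c(*A),z,m)+.1974-.095,U(c(*B),z,m)+.1974-.095)
m=bot.camera_model("wrist"); i=bot.camera("wrist"); cv2.imwrite("pics/w4.png",i); np.savez("w4.npz",K=m["K"],T=m["T"])
E
```

```text
clock: 8.25
eef_pos: [0.5645, 0.0343, 0.0862]
tool_rot: [-0.206, 0.978, -0.0, 0.002]
ft_force: [-0.0, -0.7, -0.8]
grip_width: 0.0721
yaw 203.83033478104844 Tz [-0.02070729 -0.05111915 -0.05112296] q6 -20.350624842396915 tau6 -0.0011087949314969592
jaw 0.02915434724593559 0.03032760750994648
pad 0.054599516330983616 0.05633367032391948
mod 0.08960643873748203 0.09144533682123099
fixjawback 0.15451113129610325 0.15643722394177786
```

View pics/w4.png

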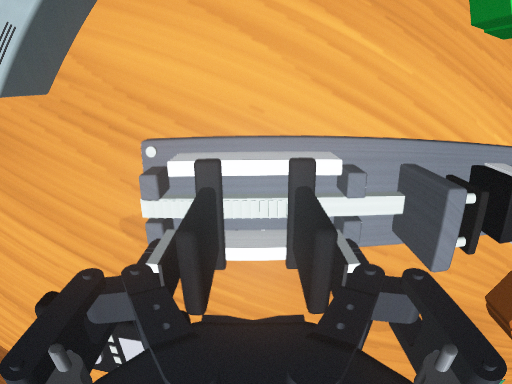

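```bash
python3 -m jog '[[[0,0,0,0,0,0,80],[0,0,0,0,0,0,120],[0,0,0,0,0,0,146],[0,0,0,0,0,0,146],[0,0,0,0,0,0,146],[0,0,0,0,0,0,146]]]'
python3 - <<'E'
from h import *
i=bot.camera("wrist"); cv2.imwrite("pics/w5.png",i)
E
python3 -m jog '[[[0,0,0,0,0,0,100],[0,0,0,0,0,0,50],[0,0,0,0,0,0,40],[0,0,0,0,0,0,40],[0,0,0,0,0,0,40],[0,0,0,0,0,0,40]]]'
python3 - <<'E'
from h import *
i=bot.camera("wrist"); cv2.imwrite("pics/w6.png",i)
A=[cv2.imread(f"pics/w{k}.png")[130:280,140:] for k in(4,5,6)]
cv2.imwrite("pics/st.png",cv2.resize(np.vstack(A),None,fx=1.33,fy=1.33))
# rows across jaw top: dark/bright profile
for k in(4,5,6):
    g=cv2.imread(f"pics/w{k}.png",0); print(k,g[190,395:512:3])
E
```

```text
clock: 8.8
eef_pos: [0.5644, 0.0359, 0.087]
tool_rot: [-0.208, 0.978, 0.0, 0.002]
ft_force: [-1.9, 2.5, 7.6]
grip_width: 0.0369
clock: 9.35
eef_pos: [0.563, 0.0347, 0.0843]
tool_rot: [-0.207, 0.978, -0.0, -0.0]
ft_force: [0.8, 0.5, 0.3]
grip_width: 0.0717
4 [131  72  75  70  66  66  70  68  68  70  68  66  67  67  70  69  67  70
  98 120 123 116 118 120  31  29  28  23  28  24  21  19  18  22  21  24
  12  22  19]
5 [132 131 129 128 131 106  77  68  69  65  68  72  70  68  68  68  71  64
  65  69  66  67  68 105 123 125 124 119 120  23  27  29  31  26  27  19
  17  24  30]
6 [128 129 131 132 129 129  72  70  68  67  68  66  67  68  66  64  66  65
  69  68  66  70  70  69  63  61  60  59  62  25  31  26  26  20  20  21
  20  15  17]
```

View pics/st.png

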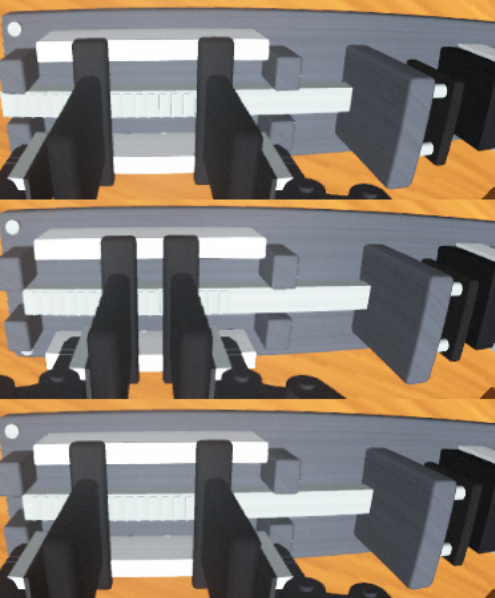

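The stack shows the paddles squeezed in the middle strip, then released, with the jaw advanced and staying there. I'll measure the advance at the edge where the bright rod meets the jaw's rear face.

```bash
cat >> h.py <<'E'
def rodjaw(img,m,row=205,x0=360):
    g=img[row-2:row+3].mean(0).mean(1)
    x=next(x for x in range(x0,511) if g[x]<.5*(g[x0-10:x0].mean()+70))
    return x,(U((x,row),.037,m)+.1974-.095)*1e3
def look(k):
    o=bot.get_obs(); m=bot.camera_model("wrist"); i=bot.camera("wrist"); cv2.imwrite(f"pics/{k}.png",i); np.savez(k+".npz",K=m["K"],T=m["T"])
    print(k,"clock",o["clock"],"w",o["grip_width"],"rodjaw px,mm",rodjaw(i,m)); return i,m
E
python3 - <<'E'
from h import *
d=np.load("w4.npz"); m4={"K":d["K"],"T":d["T"]}
print(rodjaw(cv2.imread("pics/w4.png"),m4)); m=bot.camera_model("wrist"); print(rodjaw(cv2.imread("pics/w6.png"),m))
E
python3 -m jog '[[[0,0,0,0,0,0,80],[0,0,0,0,0,0,120],[0,0,0,0,0,0,146],[0,0,0,0,0,0,146],[0,0,0,0,0,0,146],[0,0,0,0,0,0,146]]]'
python3 -m jog '[[[0,0,0,0,0,0,100],[0,0,0,0,0,0,50],[0,0,0,0,0,0,40],[0,0,0,0,0,0,40],[0,0,0,0,0,0,40],[0,0,0,0,0,0,40]]]'
python3 -c "
from h import *
look('w7')"
```

```text
(404, np.float64(12.3353958339123))
(420, np.float64(26.49906990211452))
clock: 9.9
eef_pos: [0.5636, 0.0355, 0.0859]
tool_rot: [-0.208, 0.978, 0.0, 0.001]
ft_force: [-2.5, 1.2, 7.5]
grip_width: 0.037
clock: 10.4
eef_pos: [0.5631, 0.0348, 0.0843]
tool_rot: [-0.207, 0.978, -0.0, 0.0]
ft_force: [-0.0, 0.2, -0.0]
grip_width: 0.0719
w7 clock 10.4 w 0.07193280332781385 rodjaw px,mm (432, np.float64(37.77030195879044))
```

```bash
python3 -m jog '[[[0,0,0,0,0,0,80],[0,0,0,0,0,0,110],[0,0,0,0,0,0,130],[0,0,0,0,0,0,146],[0,0,0,0,0,0,146],[0,0,0,0,0,0,146],[0,0,0,0,0,0,146]]]'
python3 -c "
from h import *
look('w8');cv2.imwrite('pics/side1.png',bot.camera('side'));cv2.imwrite('pics/scene1.png',bot.camera('scene'))"
python3 -m jog '[[[0,0,0,0,0,0,100],[0,0,0,0,0,0,50],[0,0,0,0,0,0,40],[0,0,0,0,0,0,40],[0,0,0,0,0,0,40],[0,0,0,0,0,0,40]]]'
python3 - <<'E'
from h import *
look('w9');cv2.imwrite('pics/side2.png',bot.camera('side'))
c=lambda p,x,y,w,h:cv2.resize(cv2.imread(p)[y:y+h,x:x+w],(w*5,h*5),interpolation=cv2.INTER_CUBIC)
A=[c("pics/side0.png",185,162,80,55),c("pics/side2.png",185,162,80,55)]
B=[c("pics/scene0.png",300,198,80,55),c("pics/scene1.png",300,198,80,55)]
cv2.imwrite("pics/cmp.png",np.vstack([np.hstack(A),np.hstack(B)]))
E
```

```text
clock: 11.03
eef_pos: [0.5636, 0.0356, 0.0861]
tool_rot: [-0.208, 0.978, 0.0, 0.001]
ft_force: [-1.8, 2.1, 8.1]
grip_width: 0.0367
w8 clock 11.0333 w 0.036744169786904105 rodjaw px,mm (442, np.float64(49.63848891682019))
clock: 11.68
eef_pos: [0.5631, 0.0348, 0.0843]
tool_rot: [-0.207, 0.978, -0.0, 0.0]
ft_force: [-0.1, -0.7, -1.6]
grip_width: 0.0719
w9 clock 11.6833 w 0.07192701953701644 rodjaw px,mm (444, np.float64(49.72274500849944))
```

View pics/cmp.png

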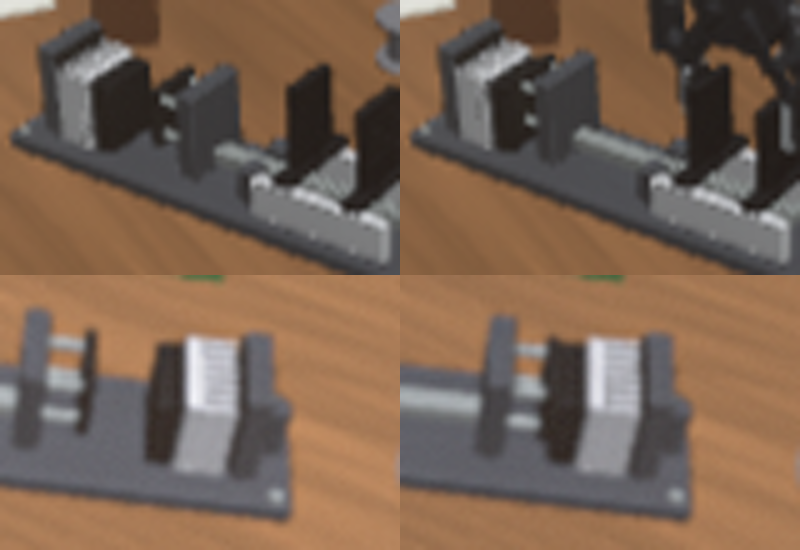

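The pad now just meets the module, which has moved at most 2 mm, and the jaw has advanced 37.4 mm. It did not spring back on release, so compression is about 0–2.5 mm. The last squeeze should add about 8.5 mm, to a rod reading of about 58.

```bash
python3 -m jog '[[[0,0,0,0,0,0,70],[0,0,0,0,0,0,85],[0,0,0,0,0,0,95],[0,0,0,0,0,0,105],[0,0,0,0,0,0,112],[0,0,0,0,0,0,112],[0,0,0,0,0,0,112],[0,0,0,0,0,0,112]]]'
python3 -c "
from h import *
look('w10');cv2.imwrite('pics/side3.png',bot.camera('side'));cv2.imwrite('pics/scene3.png',bot.camera('scene'))"
```

```text
clock: 12.45
eef_pos: [0.5633, 0.0354, 0.0861]
tool_rot: [-0.207, 0.978, 0.0, 0.001]
ft_force: [-3.0, 0.9, 8.9]
grip_width: 0.0485
w10 clock 12.45 w 0.04851683285257827 rodjaw px,mm (448, np.float64(55.93703775440312))
```

```bash
python3 -m jog '[[[0,0,0,0,0,0,116],[0,0,0,0,0,0,120],[0,0,0,0,0,0,124],[0,0,0,0,0,0,124],[0,0,0,0,0,0,124],[0,0,0,0,0,0,124]]]'
python3 - <<'E'
from h import *
look('w11');cv2.imwrite('pics/side3.png',bot.camera('side'));cv2.imwrite('pics/scene3.png',bot.camera('scene'))
c=lambda p,x,y,w,h:cv2.resize(cv2.imread(p)[y:y+h,x:x+w],(w*5,h*5),interpolation=cv2.INTER_CUBIC)
A=[c("pics/side2.png",185,162,80,55),c("pics/side3.png",185,162,80,55)]
B=[c("pics/scene1.png",300,198,80,55),c("pics/scene3.png",300,198,80,55)]
cv2.imwrite("pics/cmp2.png",np.vstack([np.hstack(A),np.hstack(B)]))
E
```

```text
clock: 13.1
eef_pos: [0.5634, 0.0354, 0.0866]
tool_rot: [-0.207, 0.978, 0.0, 0.001]
ft_force: [-3.9, 0.0, 12.6]
grip_width: 0.0444
w11 clock 13.1 w 0.04438065198903634 rodjaw px,mm (449, np.float64(57.344613835050794))
```

View pics/cmp2.png

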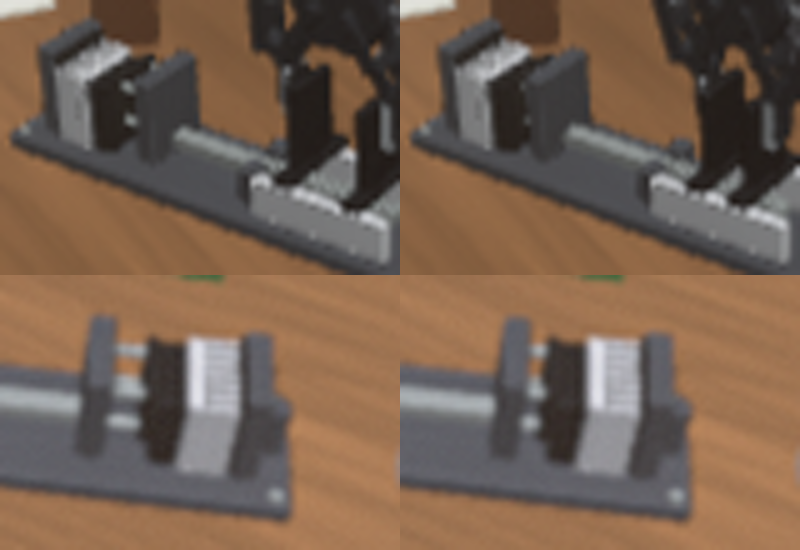

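The last view shows the pad against the module and the module against the fixed jaw. The visible pin gap is down from about 30 to 17 px, so roughly 8–10 mm of compression. The paddles are still squeezed, so I'm handing in.

```bash
python3 -c "
from workcell import bot
o=bot.get_obs();print(o['clock'],o['grip_width'],o['ft_force']);print(bot.job_done())"
```

```text
13.25 0.04409663166998712 [-4.39150612  1.06985284 11.44645714]
the job is handed in; nothing more can be done
None
```

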